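# Nest two handled metal pans

## Task

Put the two metal pans away as one nest: pick up the small pan and set it inside the large one where that stands, bottom to bottom and level, turned so that the two handles point at least a quarter turn apart and neither lies on the other. Lower it in and do not drop it, and leave the other things on the bench where they are.

Things in the scene. Friction and masses are not known exactly. Their poses are not given: they have to be found in the camera images.
- pan_large: larger of two open round plain metal pans, loose, 0.3 kg, upright on the bench. Outside 126 mm across at the rim, 112 at the foot, 52 high; wall 3, floor 4 thick. Origin: centre of the underside; z up; handle along +x, pointing to the right and towards the robot at the start. The handle cranks up above the rim
- pan_small: smaller metal pan, loose, 0.08 to 0.15 kg, upright on the bench, left or right of the large one. Outside 92 mm across at the rim, 82 at the foot, 62 high. Origin: centre of the underside; z up; handle along +x, to the right and towards the robot at the start. Nested, its underside is 4 mm above the large pan's and its handle passes 7 mm above the large rim
- large_handle (a point): middle of the large pan's handle: a level bar 14 mm wide, 18 high, from 88 to 157 mm out from the pan's axis. The point is 120 mm out along the pan's +x, 76 above its underside (bar's mid height), so a handle lowered across it hangs up. Axes as the pan's
- small_handle (a point): good grip point on the small pan's handle: a straight level bar 14 mm wide, 18 high, 60 to 157 mm out from the pan's axis, free beneath, easily pinched across its width from above. The point is 85 mm out along the pan's +x, 64 above its underside, at the bar's mid height. Axes as the pan's
- small_handle_end (a point): near the end of the small pan's handle, 150 mm from the pan's axis along its +x, 64 mm above its underside
- specimen_pot: bystander: specimen pot with screw lid, 51 mm across, 62 mm high, loose; origin at the centre of its underside
- bench_timer: bystander: white upright bench timer, 24x66x66 mm, loose, by a tall solid upright glass screen that runs along x at y = 0.31, bounding the work on the left; origin at the centre of its underside
- bottle: bystander: white spray bottle, 38 mm across, 132 mm high, loose, near the front edge on the right; origin at the centre of its underside
- mask_stack: bystander: flat stack of folded masks, 60x92x25 mm, loose; origin at the centre of its underside

How it is judged:
By the outcome, as a careful person would: the job done as asked, in the order asked, and still so for the second after the job is handed in, with the robot touching nothing.
It also fails if it takes over 38 s, if anything falls off the work surface, if the arm or the gripper's body presses on something with over 40 N, if the wrist force passes 120 N, or if a joint passes its speed limit or range.

## Robot

A 6-joint arm with a two-finger parallel gripper is mounted at the origin on a cart in front of the work surface, level with it; the furniture and walls round the work are solid. World frame = base frame: x ahead of the robot, y to its left, z up, the work surface at z = 0. Lengths are in m, angles in rad, forces in N, time in s.
With the tool pointing down it reaches from about 0.35 to 0.775 m from the base axis. Payload 5.5 kg.
Tool frame: the origin (TCP) lies on the centre line of the jaws, within the pads' length; the fingertips stand 11 mm ahead of it and the grasp point (between the pads) lies 8 mm behind it; z points along the fingers, y is the direction in which the jaws open and shut (so a half turn about z gives the same grasp; the last joint's range is limited). The gripper opens to 85 mm and grips with 20 to 120 N. Pads are 22 mm wide; open, the fingers measure 114 mm over their backs; the gripper's body (76 mm by 85 mm) begins 54 mm behind the grasp point. The pads swing forward as they close: fully open they stand 13 mm farther back than shut.
Start: joints at [-1.315, 0.313, 0.046, 1.304, 0, 1.431], TCP at [0.222, -0.531, 0.203] pointing down, gripper open.
Joint ranges: [-2.76, 2.76], [-0.86, 1.69], [-1.03, 1.26], [-2.2, 2.34], [-1.47, 1.5], [-3.14, 3.14]. Speed limits (rad/s): [2.57, 2.57, 3.14, 3.14, 3.14, 3.14].

## Interface

Orientations are given as a unit quaternion [w, x, y, z].
In Python, from workcell import env, imaging, order gives the robot as it stands. The module is installed in compiled form; this text tells all that it offers.
- The arm moves only by the tool move_arm, never from a script. Its argument "deltas" is one flat list of numbers, 7 for each row, row after row: the gripper's target within -1 to 1 (shut at 1, half-way at 0, fully open at -1), then the shift along the tool's x, y, z in m, then the turn, a rotation vector about the tool's x, y, z in degrees. In form: [jaw, tx, ty, tz, ax, ay, az, jaw, tx, ty, tz, ax, ay, az, ...]. A call has 1 to 10 rows; each row shifts and turns the commanded pose from where the row before left it, along the tool's axes as they then stand; what a row does not reach is not made up. A row lasts 1/8 s, in which the tool goes at most 62.5 mm and 10.7 degrees, less where a joint would pass 70% of its speed; a pose out of reach is approached as far as the arm can. A call is refused whole if a number of a shift passes 0.0625 or a number of a turn 10.7, either way. A call with a gripper value outside its range is refused whole. The fingers move at their own pace and stop on an object; "squeeze" is the grip in N (left out, the last holds). Time passes only in rows, so rows that do not move let the fingers close. It gives the time, the measured TCP pose, the force and the opening at its end, in the units of the state.
- env.get_state(): the state, without advancing time (a new reading comes with each control period).
- imaging.read_camera(name): name is "scene" or "side" or "wrist"; returns a dict with "img" (420x560x3 uint8, red, green, blue), "z_map" (420x560 float32, m along the optical axis (not along the pixel's ray), 0 where there is no reading), "fx", "fy", "cx", "cy" (pixels), "rvec" (rotation vector, rad) and "tvec" (3), from world to camera coordinates, as OpenCV has them. Camera axes: x right, y down, z forward; pixel columns grow to the right and rows downward; lengths in m; the calibration is good to about 2 mm. A picture is of the moment at which its call begins.
- order.hand_in(): hands the job in, once; it reports no verdict.
Trained networks look in a picture, given as the dict that the camera call returned (one of the last four; its "shot" number tells which), for a name from the list of things; names that differ only in an ending like _2 or _b are one class to them, and where a whole thing is asked for, a point or a joint stands for the part that bears it (a point fixed in the world has none). Each returns a list of dicts, best first, with "confidence" (0 to 1); they miss things now and then, are a little off and sometimes report something else, mostly with a low value. They report only what shows in the picture. A call takes as long as a camera call.
- imaging.recognise(picture, thing): "centre" ([column, row] in pixels, amid what is visible of it).
- imaging.cut_out(picture, thing): "mask" (420x560 bool, what is visible of it) and "centre" ([column, row] in pixels, amid what is visible of it).
The state is a dict: "clock": time; "joint_pos": joint angles; "qvel": joint speeds; "tau": joint torques, N m; "tcp_pos": TCP position; "orientation": TCP orientation; "wrist_force": force on the tool from outside, world axes, zero at the start; "ft_torque": the same for the moment, N m; "finger_gap": finger opening in m.
Only numpy, scipy, OpenCV 4.12 (cv2) and the standard library are available. Lean on these libraries where they do the work, as an engineer would, in place of code of your own. Each camera call takes 0.05 s, during which the arm holds its last target.

## Working session

There is one attempt and no reset: what is moved stays moved. The work goes in short steps, Python scripts to look and compute and a tool call to move; the robot and the scene stay as the last step left them, time stands still between calls to the robot, and variables do not carry over. Pictures are saved under pics/ and viewed, and the job is handed in when it is done.

Besides the shell and the picture viewer there is one more tool, called after ">>>" as name(argument=value, ...) on one line, values as JSON. move_arm: Moves the arm, as the interface text tells. Its arguments: {"type":"object","properties":{"deltas":{"type":"array"},"squeeze":{"type":"number"}},"required":["deltas"]}

```bash
mkdir -p pics; cat > h.py <<'E'
import numpy as np, cv2
from workcell import env, imaging, order
def shot(n,fn=None):
    p=imaging.read_camera(n)
    if fn: cv2.imwrite('pics/'+fn,p['img'][:,:,::-1])
    return p
def cloud(p):
    R=cv2.Rodrigues(np.array(p['rvec'],float))[0]; t=np.array(p['tvec'],float).ravel()
    v,u=np.mgrid[0:420,0:560]; z=p['z_map'].astype(float)
    c=np.stack([(u-p['cx'])/p['fx']*z,(v-p['cy'])/p['fy']*z,z],-1)
    return (c-t)@R, z>0
E
python3 - <<'E'
from h import *
np.set_printoptions(precision=4,suppress=True)
for n in ['scene','side']:
    p=shot(n,n+'1.png'); W,ok=cloud(p)
    R=cv2.Rodrigues(np.array(p['rvec'],float))[0]; print(n,'cam',-R.T@np.array(p['tvec']).ravel())
    for t in ['pan_large','pan_small','large_handle','small_handle','small_handle_end','specimen_pot','bench_timer','bottle','mask_stack']:
        for r in imaging.recognise(p,t)[:2]:
            u,v=[int(round(x)) for x in r['centre']]
            print(t,round(r['confidence'],2),u,v,W[v,u])
    np.savez(n+'1.npz',W=W,ok=ok)
s=env.get_state(); print(s)
E
```

```text
scene cam [ 0.0598 -1.1062  1.2949]
pan_large 0.84 257 239 [ 0.4808 -0.1281  0.0039]
pan_small 0.75 238 170 [0.5484 0.1792 0.0259]
pan_small 0.7 291 342 [ 0.3928 -0.5345  0.0649]
large_handle 0.88 255 233 [ 0.4862 -0.1008  0.0024]
small_handle 0.89 239 173 [0.5521 0.1809 0.0081]
small_handle_end 0.62 237 172 [0.547  0.1874 0.0097]
specimen_pot 0.74 289 342 [ 0.3889 -0.5307  0.0617]
bench_timer 0.74 260 153 [0.6482 0.2032 0.05  ]
bottle 0.54 274 303 [ 0.4032 -0.4112  0.0737]
mask_stack 0.69 259 175 [0.6065 0.1241 0.0236]
side cam [-0.2149  0.6022  0.6692]
pan_large 0.58 280 237 [ 0.5121 -0.147   0.0075]
pan_small 0.78 193 265 [0.5531 0.1182 0.0234]
large_handle 0.76 284 236 [ 0.5052 -0.156   0.01  ]
small_handle 0.79 195 263 [0.5475 0.1155 0.0311]
small_handle_end 0.83 190 265 [0.5646 0.1196 0.0181]
specimen_pot 0.66 388 197 [ 0.3951 -0.5063  0.0502]
specimen_pot 0.55 284 236 [ 0.5052 -0.156   0.01  ]
bench_timer 0.73 134 256 [0.6517 0.2196 0.0501]
mask_stack 0.58 171 246 [0.6543 0.1152 0.03  ]
mask_stack 0.25 191 264 [0.5601 0.1193 0.0233]
{'clock': 1.0, 'joint_pos': array([-1.3146,  0.3132,  0.0461,  1.3036, -0.    ,  1.4312]), 'qvel': array([ 0.0005,  0.0002,  0.0001,  0.002 ,  0.0004, -0.0003]), 'tau': array([ -0.0008, -48.0474,  29.882 ,   0.0003,  -0.0001,   0.    ]), 'tcp_pos': array([ 0.2217, -0.5306,  0.2027]), 'orientation': array([ 0.0001,  0.9805,  0.1966, -0.    ]), 'wrist_force': array([-0.1107, -0.6694,  0.5725]), 'ft_torque': array([-0.0032, -0.0076,  0.0079]), 'finger_gap': 0.08527182318481155}
```

View pics/scene1.png

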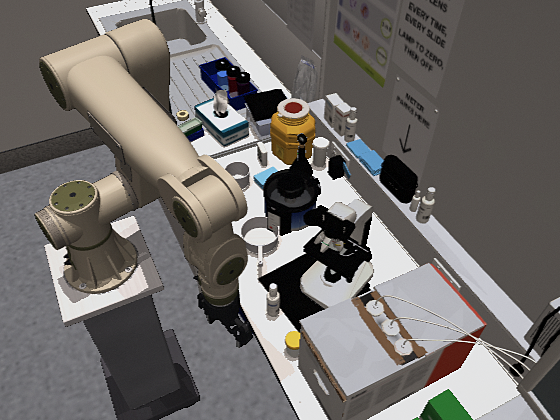

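View pics/side1.png

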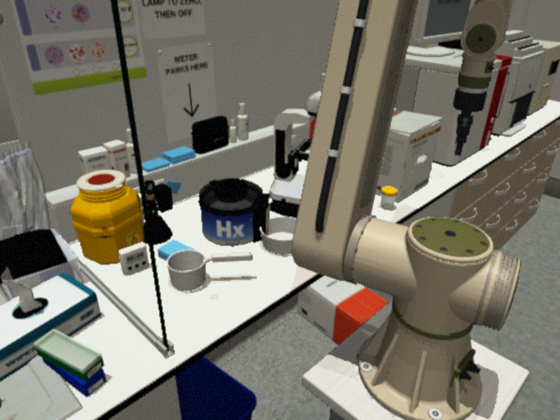

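The scene view shows the large pan at about (260,235) with its handle running to (262,272), and the small pan at about (238,172), partly behind the arm. The side view shows the small pan at (187,268) with its handle to (250,257), and the large pan at (280,237), half hidden. Next I'll zoom in and fit the rims.

```bash
python3 - <<'E'
from h import *
a=cv2.imread('pics/scene1.png')[130:310,190:350]; b=cv2.imread('pics/side1.png')[200:300,120:320]
cv2.imwrite('pics/za.png',cv2.resize(a,None,fx=3.3,fy=3.3,interpolation=cv2.INTER_CUBIC))
cv2.imwrite('pics/zb.png',cv2.resize(b,None,fx=4,fy=4,interpolation=cv2.INTER_CUBIC))
np.set_printoptions(precision=3,suppress=True,linewidth=200)
for n in ['scene','side']:
    p=shot(n); W,ok=cloud(p)
    for t in ['pan_large','pan_small']:
        for r in imaging.cut_out(p,t)[:1]:
            m=r['mask']&ok; P=W[m]; print(n,t,r['confidence'],m.sum(),P.min(0),P.max(0),np.percentile(P[:,2],[5,50,95]))
            np.save(f'{n}_{t}.npy',P)
            top=P[(P[:,2]>(.043 if 'large' in t else .053))]
            for q in top[::max(1,len(top)//30)]: print(q,end=' ')
            print()
E
```

```text
scene pan_large 0.68 1130 [ 0.266 -0.562 -0.007] [ 0.547 -0.046  0.59 ] [-0.001  0.015  0.084]
[ 0.514 -0.074  0.046] [ 0.499 -0.076  0.05 ] [ 0.526 -0.095  0.056] [ 0.519 -0.087  0.047] [ 0.486 -0.074  0.045] [ 0.48  -0.078  0.047] [ 0.464 -0.082  0.049] [ 0.448 -0.087  0.047] [ 0.544 -0.147  0.051] [ 0.542 -0.158  0.054] [ 0.538 -0.166  0.049] [ 0.426 -0.13   0.05 ] [ 0.519 -0.182  0.047] [ 0.43 -0.15  0.05] [ 0.508 -0.19   0.047] [ 0.269 -0.56   0.577] [ 0.5   -0.193  0.045] [ 0.485 -0.197  0.052] [ 0.442 -0.177  0.048] [ 0.462 -0.193  0.055] [ 0.488 -0.197  0.046] [ 0.451 -0.217  0.083] [ 0.448 -0.224  0.088] [ 0.444 -0.226  0.082] [ 0.439 -0.236  0.087] [ 0.436 -0.243  0.087] [ 0.434 -0.249  0.086] [ 0.427 -0.255  0.087] [ 0.433 -0.263  0.088] [ 0.426 -0.265  0.084] [ 0.432 -0.272  0.084] [ 0.425 -0.274  0.081] [ 0.424 -0.274  0.073] 
scene pan_small 0.58 435 [ 0.271 -0.545 -0.005] [0.604 0.208 0.711] [0.002 0.037 0.061]
[0.545 0.194 0.059] [0.556 0.194 0.054] [0.534 0.196 0.057] [0.544 0.192 0.056] [0.552 0.184 0.059] [0.562 0.178 0.06 ] [0.521 0.192 0.06 ] [0.533 0.194 0.054] 
[... 1376 characters left out ...]
 pan_small 0.84 1750 [0.429 0.023 0.001] [0.625 0.194 0.079] [0.012 0.048 0.076]
[0.572 0.125 0.065] [0.568 0.136 0.066] [0.569 0.13  0.06 ] [0.441 0.031 0.076] [0.545 0.112 0.06 ] [0.459 0.054 0.075] [0.573 0.134 0.054] [0.484 0.085 0.075] [0.44  0.045 0.077] [0.517 0.108 0.067] [0.453 0.062 0.076] [0.573 0.145 0.053] [0.466 0.079 0.075] [0.43  0.032 0.071] [0.479 0.095 0.074] [0.444 0.048 0.068] [0.491 0.11  0.072] [0.454 0.065 0.069] [0.5   0.115 0.067] [0.46  0.072 0.066] [0.507 0.119 0.062] [0.462 0.076 0.064] [0.566 0.172 0.056] [0.461 0.074 0.061] [0.539 0.194 0.066] [0.536 0.194 0.059] [0.488 0.16  0.065] [0.492 0.171 0.066] [0.501 0.177 0.061] [0.494 0.171 0.058] [0.511 0.189 0.053]
```

View pics/za.png

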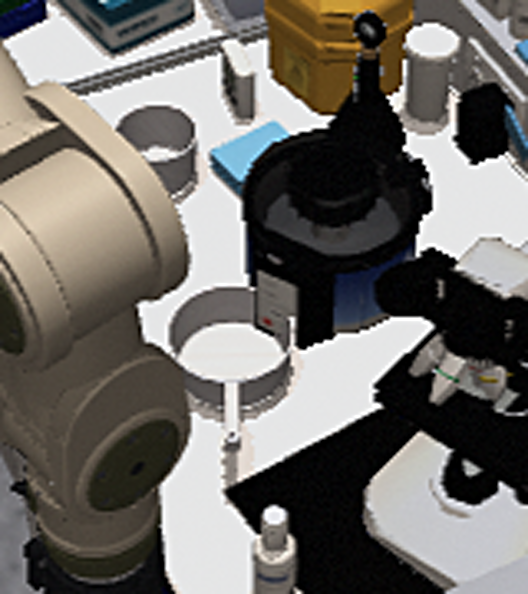

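View pics/zb.png

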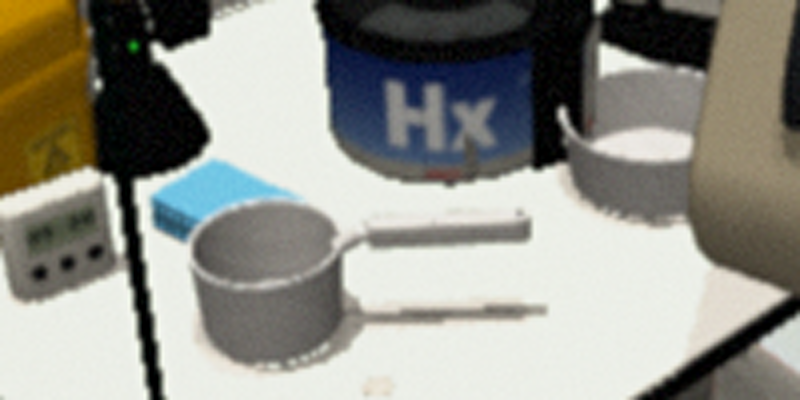

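```bash
cat > fit.py <<'E'
from h import *
from scipy.optimize import least_squares
def fitpan(P,small,c0):
    # outer/inner wall near rim + handle bar centreline
    h=.062 if small else .052; r=.0455 if small else .062
    d=np.hypot(*(P[:,:2]-c0).T)
    rim=P[(P[:,2]>h-.014)&(P[:,2]<h+.006)&(d<r+.012)&(d>r-.015)]
    bar=P[(P[:,2]>(.058 if small else .070))&(P[:,2]<.095)&(d>.09)&(d<.165)]
    f=lambda q:(np.hypot(rim[:,0]-q[0],rim[:,1]-q[1])-q[2])
    s=least_squares(f,[*c0,r],loss='soft_l1',f_scale=.002)
    c=s.x[:2]
    out=[c,s.x[2],len(rim),len(bar)]
    if len(bar)>5:
        v=bar[:,:2]-c; ang=np.arctan2(v[:,1],v[:,0]); 
        a=np.median(ang); dirv=np.array([np.cos(a),np.sin(a)])
        out+=[np.degrees(a), 'extent',np.percentile(v@dirv,[1,99]),'lat',np.percentile(v@[-dirv[1],dirv[0]],[5,95]),'z',np.percentile(bar[:,2],[5,95])]
    return out
E
python3 - <<'E'
from fit import *
np.set_printoptions(precision=4,suppress=True,linewidth=200)
C={'pan_small':(.540,.150),'pan_large':(.487,-.134)}
for t in C:
    A=[]
    for n in ['scene','side']:
        P=np.load(f'{n}_{t}.npy'); A.append(P); print(t,n,*fitpan(P,t=='pan_small',C[t]))
    print(t,'both',*fitpan(np.vstack(A),t=='pan_small',C[t]))
# obstacles map: height per 2cm cell
W=np.vstack([np.load(n+'1.npz')['W'][np.load(n+'1.npz')['ok']] for n in ['scene','side']])
for x in np.arange(.86,.28,-.03):
    print('%.2f'%x,' '.join('%3d'%(np.percentile(q,95)*1000) if len(q:=W[(abs(W[:,0]-x)<.015)&(abs(W[:,1]-y)<.015)&(W[:,2]<.45)&(W[:,2]>-.02)][:,2])>3 else '  .' for y in np.arange(.33,-.4,-.03)))
print('     ',' '.join('%3d'%(y*100) for y in np.arange(.33,-.4,-.03)))
E
```

```text
pan_small scene [0.5316 0.1476] 0.04291792217821919 133 0
pan_small side [0.5311 0.15  ] 0.043104138932663655 511 262 -131.19836270354193 extent [0.0847 0.1554] lat [-0.0037  0.0088] z [0.0611 0.0772]
pan_small both [0.5311 0.1495] 0.04308802583834016 644 262 -131.3386127787081 extent [0.0842 0.155 ] lat [-0.0037  0.0088] z [0.0611 0.0772]
pan_large scene [ 0.4865 -0.1351] 0.05983536999750688 217 83 -113.84856333436866 extent [0.0893 0.1558] lat [-0.0058  0.0059] z [0.0784 0.0883]
pan_large side [ 0.4882 -0.132 ] 0.05973529285152544 346 0
pan_large both [ 0.4868 -0.1336] 0.06008938647697072 563 83 -113.72148887732199 extent [0.0908 0.1573] lat [-0.0058  0.0059] z [0.0784 0.0883]
0.86  88   5   5   .   . 158 148 102 100   2  97  98  98  85   6   6   .   .   2   4   4   3   5   5   6
0.83  95   5 166 212 212 212 162 103 102   3  94  95   7   5   5   4   .   .   .   4   3   4   4   5   6
0.80  94 153 211 212 213 212 210 150  50  23   6   5   6   6   5   .   .   .   .   .   1   3   5   5   5
0.77  79 148 210 212 213 212 211 172 175  58   5   5   6   5   3   .   .   .   .   .   .   .   5 
[... 1093 characters left out ...]
5   5  76  77   5   5   5  52  53  52  50  85  85  85   4   4   4   4
0.41  17  17   4   5   4   5   5   5   5   5   5   5   5   5   5   .   .   5   4   4  84   5   5   4 132
0.38 366 434   5   5   5   5   5   5   5   5   5   5   5   5   5   .   .   .   3   3   4   3   4   3  86
0.35  24  25   5   4   5   4   4   5   5   4   5   5   5   5   5   .   .   .   .   4   4   4   3   3   4
0.32   3   4   3   4   4   4   4   3   3   3   4   4   5   4   3  -4   .   .   .   .   .   .   3   3   5
0.29   .   .   .   .   .   .   .   .   .   .   .   .   .   .   .   .   .   .   .   .   .   .   .   .   .
       33  30  27  24  21  18  15  12   9   6   3   0  -2  -5  -8 -11 -14 -17 -20 -23 -26 -29 -32 -35 -38
```

```bash
cat > plan.py <<'E'
from h import *
from scipy.spatial.transform import Rotation as Ro
def cur():
    s=env.get_state(); q=s['orientation']; return np.array(s['tcp_pos']),Ro.from_quat([q[1],q[2],q[3],q[0]]),s
def downR(hd):  # tool down, x-heading hd deg
    a=np.radians(hd)/2; return Ro.from_quat([np.cos(a),np.sin(a),0,0])
def plan(p,R,target,hd,n,jaw,yaw=None):
    """rows to target; yaw: total world yaw change deg (for long way), else shortest"""
    Rt=downR(hd)
    rows=[]
    for i in range(n):
        k=n-i
        d=R.inv().apply((np.array(target)-p)/k)
        if yaw is not None and k>1:
            w=np.array([0,0,-yaw/n])
        else: w=np.degrees((R.inv()*Rt).as_rotvec())/k
        d=np.round(d,4); w=np.round(w,1)
        rows+= [jaw,*d,*w]
        p=p+R.apply(d); R=R*Ro.from_rotvec(np.radians(w))
    for i in range(0,len(rows),70): print([float(x)+0 for x in rows[i:i+70]])
    return p,R
E
python3 - <<'E'
from plan import *
p,R,s=cur(); print(np.degrees(R.as_rotvec()), R.as_matrix().round(3))
hd=-131.2; a=np.radians(hd); g=np.array([.531,.1495])+.085*np.array([np.cos(a),np.sin(a)]); print(g)
p,R=plan(p,R,[*g,.19],hd,20,-1,yaw=360-131.2-22.7); print(p,R.as_matrix().round(3))
E
```

```text
[1.76480733e+02 3.53902738e+01 2.74550654e-03] [[ 0.923  0.386  0.   ]
 [ 0.386 -0.923 -0.   ]
 [ 0.     0.    -1.   ]]
[0.4750114  0.08554473]
[-1.0, 0.0236, -0.0235, 0.0006, 0.0, 0.0, -10.3, -1.0, 0.0274, -0.019, 0.0006, 0.0, 0.0, -10.3, -1.0, 0.0303, -0.0137, 0.0006, 0.0, 0.0, -10.3, -1.0, 0.0323, -0.0081, 0.0006, 0.0, 0.0, -10.3, -1.0, 0.0332, -0.0022, 0.0006, 0.0, 0.0, -10.3, -1.0, 0.0331, 0.0038, 0.0006, 0.0, 0.0, -10.3, -1.0, 0.0319, 0.0096, 0.0006, 0.0, 0.0, -10.3, -1.0, 0.0296, 0.0152, 0.0007, 0.0, 0.0, -10.3, -1.0, 0.0265, 0.0202, 0.0006, 0.0, 0.0, -10.3, -1.0, 0.0224, 0.0247, 0.0007, 0.0, 0.0, -10.3]
[-1.0, 0.0176, 0.0283, 0.0006, 0.0, 0.0, -10.3, -1.0, 0.0123, 0.031, 0.0007, 0.0, 0.0, -10.3, -1.0, 0.0066, 0.0327, 0.0006, 0.0, 0.0, -10.3, -1.0, 0.0006, 0.0333, 0.0007, 0.0, 0.0, -10.3, -1.0, -0.0053, 0.0329, 0.0006, 0.0, 0.0, -10.3, -1.0, -0.0111, 0.0314, 0.0007, 0.0, 0.0, -10.3, -1.0, -0.0166, 0.0289, 0.0006, 0.0, 0.0, -10.3, -1.0, -0.0214, 0.0255, 0.0007, 0.0, 0.0, -10.3, -1.0, -0.0257, 0.0212, 0.0006, 0.0, 0.0, -10.3, -1.0, -0.029, 0.0162, 0.0007, 0.0, 0.0, -10.4]
[0.47503767 0.08552273 0.18998008] [[-0.659 -0.752  0.   ]
 [-0.752  0.659 -0.   ]
 [ 0.    -0.    -1.   ]]
```

>>> move_arm(deltas=[-1,0.0236,-0.0235,0.0006,0,0,-10.3,-1,0.0274,-0.019,0.0006,0,0,-10.3,-1,0.0303,-0.0137,0.0006,0,0,-10.3,-1,0.0323,-0.0081,0.0006,0,0,-10.3,-1,0.0332,-0.0022,0.0006,0,0,-10.3,-1,0.0331,0.0038,0.0006,0,0,-10.3,-1,0.0319,0.0096,0.0006,0,0,-10.3,-1,0.0296,0.0152,0.0007,0,0,-10.3,-1,0.0265,0.0202,0.0006,0,0,-10.3,-1,0.0224,0.0247,0.0007,0,0,-10.3])

```text
clock: 2.55
tcp_pos: [0.3487, -0.2216, 0.1967]
orientation: [0.0, 0.454, 0.891, -0.0]
wrist_force: [0.5, -0.2, -0.3]
finger_gap: 0.0854
```

>>> move_arm(deltas=[-1,0.0176,0.0283,0.0006,0,0,-10.3,-1,0.0123,0.031,0.0007,0,0,-10.3,-1,0.0066,0.0327,0.0006,0,0,-10.3,-1,0.0006,0.0333,0.0007,0,0,-10.3,-1,-0.0053,0.0329,0.0006,0,0,-10.3,-1,-0.0111,0.0314,0.0007,0,0,-10.3,-1,-0.0166,0.0289,0.0006,0,0,-10.3,-1,-0.0214,0.0255,0.0007,0,0,-10.3,-1,-0.0257,0.0212,0.0006,0,0,-10.3,-1,-0.029,0.0162,0.0007,0,0,-10.4])

```text
clock: 3.8
tcp_pos: [0.4755, 0.0866, 0.1901]
orientation: [0.0, -0.416, 0.909, -0.0]
wrist_force: [-0.2, -0.5, 0.1]
finger_gap: 0.0853
```

>>> move_arm(deltas=[-1,0,0,0,0,0,0,-1,0,0,0,0,0,0])

```text
clock: 4.05
tcp_pos: [0.4747, 0.0854, 0.1899]
orientation: [-0.0, -0.412, 0.911, -0.0]
wrist_force: [-0.2, -0.1, 1.4]
finger_gap: 0.0857
```

```bash
python3 - <<'E'
from fit import *
from plan import cur
np.set_printoptions(precision=4,suppress=True,linewidth=200)
C={'pan_small':(.531,.1495),'pan_large':(.487,-.134)}
A={'pan_small':[],'pan_large':[]}
for n in ['wrist','scene','side']:
    p=shot(n,n+'2.png'); W,ok=cloud(p)
    for t in C:
        r=imaging.cut_out(p,t)[:1]
        for r in r:
            P=W[r['mask']&ok]; A[t].append(P); print(t,n,round(r['confidence'],2),*fitpan(P,t=='pan_small',C[t]))
P,R,s=cur(); print(P,R.as_matrix()[:,0],s['joint_pos'],s['clock'],s['finger_gap'])
E
```

```text
pan_small wrist 0.67 [0.5309 0.147 ] 0.043123477772865626 1845 1177 -129.2459039797076 extent [0.0884 0.1545] lat [-0.0059  0.006 ] z [0.0714 0.0744]
pan_large wrist 0.82 [ 0.4875 -0.1333] 0.0598773188265253 1729 0
pan_small scene 0.62 [0.5303 0.1466] 0.04356778604413494 168 77 -128.74634230563385 extent [0.088  0.1537] lat [-0.0067  0.0061] z [0.0617 0.0753]
pan_large scene 0.77 [ 0.4871 -0.1349] 0.0601332346960857 226 90 -114.09752200211014 extent [0.0897 0.1581] lat [-0.0058  0.006 ] z [0.0746 0.0888]
pan_small side 0.69 [0.5311 0.1499] 0.04315584681637474 541 239 -131.1180051931461 extent [0.0916 0.1554] lat [-0.0034  0.0089] z [0.0608 0.0776]
pan_large side 0.83 [ 0.4879 -0.1321] 0.05967312773322691 492 0
[0.475  0.0852 0.1901] [-0.6596 -0.7516 -0.0001] [ 0.011   0.1392 -0.2087  1.2227 -0.0001 -0.8396] 4.5 0.08521166717547415
```

View pics/wrist2.png

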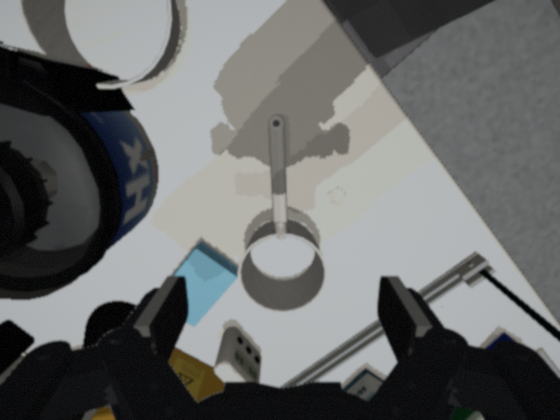

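View pics/scene2.png

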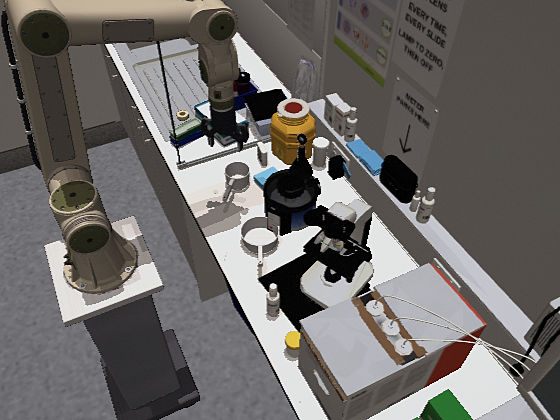

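The wrist view shows the small pan's cup at (282,262) with its handle running to (277,120), clear all round. Wrist and scene fits agree: centre about (0.531, 0.147), handle at −129°. The side camera gives −131°, about 3 mm off. I'll go with the first two and descend.

```bash
python3 - <<'E'
from plan import *
p,R,s=cur()
hd=-129.3; a=np.radians(hd); g=np.array([.531,.1473])+.085*np.array([np.cos(a),np.sin(a)]); print(g)
p,R=plan(p,R,[*g,.057],hd,7,-1)
E
```

```text
[0.47716263 0.08152358]
[-1.0, 0.0002, -0.0006, 0.019, 0.0, 0.0, -0.3, -1.0, 0.0002, -0.0006, 0.019, 0.0, 0.0, -0.3, -1.0, 0.0002, -0.0006, 0.019, 0.0, 0.0, -0.3, -1.0, 0.0002, -0.0005, 0.019, 0.0, 0.0, -0.3, -1.0, 0.0002, -0.0006, 0.019, 0.0, 0.0, -0.3, -1.0, 0.0002, -0.0005, 0.019, 0.0, 0.0, -0.2, -1.0, 0.0002, -0.0006, 0.0191, 0.0, 0.0, -0.3]
```

>>> move_arm(deltas=[-1,0.0002,-0.0006,0.019,0,0,-0.3,-1,0.0002,-0.0006,0.019,0,0,-0.3,-1,0.0002,-0.0006,0.019,0,0,-0.3,-1,0.0002,-0.0006,0.019,0,0,-0.3,-1,0.0002,-0.0006,0.019,0,0,-0.3,-1,0.0002,-0.0005,0.019,0,0,-0.2,-1,0.0002,-0.0006,0.019,0,0,-0.3,-1,0,0,0,0,0,0])

```text
clock: 5.5
tcp_pos: [0.4759, 0.0817, 0.0558]
orientation: [-0.001, -0.429, 0.904, 0.001]
wrist_force: [0.5, -1.1, 0.7]
finger_gap: 0.0856
```

>>> move_arm(deltas=[0,0,0,0,0,0,0,0.4,0,0,0,0,0,0,0.6,0,0,0,0,0,0,1,0,0,0,0,0,0,1,0,0,0,0,0,0,1,0,0,0,0,0,0], squeeze=80)

```text
clock: 6.25
tcp_pos: [0.4773, 0.0818, 0.057]
orientation: [-0.0, -0.429, 0.903, -0.0]
wrist_force: [0.2, 0.3, 0.6]
finger_gap: -0.0003
```

```bash
python3 - <<'E'
from fit import *
from plan import cur
np.set_printoptions(precision=4,suppress=True,linewidth=200)
C={'pan_small':(.531,.1495)}
for n in ['wrist','side','scene']:
    p=shot(n,n+'3.png'); W,ok=cloud(p); np.savez(n+'3.npz',W=W,ok=ok)
    for t in C:
        for r in imaging.cut_out(p,t)[:1]:
            P=W[r['mask']&ok];  print(t,n,round(r['confidence'],2),*fitpan(P,t=='pan_small',C[t]))
b=cv2.imread('pics/side3.png')[200:330,100:300]
cv2.imwrite('pics/zb3.png',cv2.resize(b,None,fx=4,fy=4,interpolation=cv2.INTER_CUBIC))
P,R,s=cur(); print(P,R.as_matrix(),s['clock'],s['finger_gap'])
E
```

```text
pan_small wrist 0.61 [0.531  0.1495] 0.0455 0 3716 -128.48469360203055 extent [0.0907 0.1565] lat [-0.0061  0.0062] z [0.0713 0.0744]
pan_small side 0.94 [0.5311 0.15  ] 0.04314024061828686 531 233 -131.10625694096802 extent [0.0917 0.1554] lat [-0.0033  0.0088] z [0.0621 0.0777]
pan_small scene 0.76 [0.5296 0.1479] 0.04435422116963738 60 82 -127.72897390741419 extent [0.0891 0.1571] lat [-0.0073  0.0058] z [0.0629 0.0764]
[0.4773 0.0818 0.057 ] [[-0.6324 -0.7747 -0.    ]
 [-0.7747  0.6324 -0.0001]
 [ 0.0001 -0.0001 -1.    ]] 6.55 9.096099705846597e-05
```

View pics/wrist3.png

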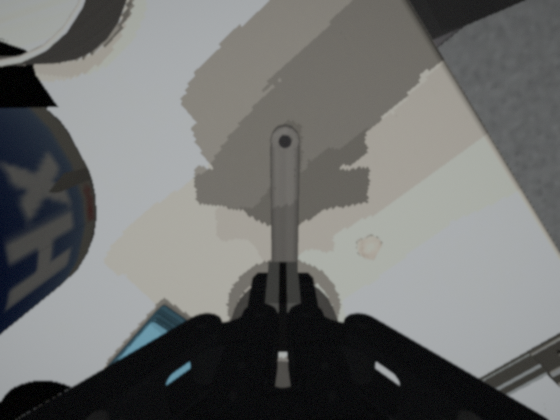

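View pics/zb3.png

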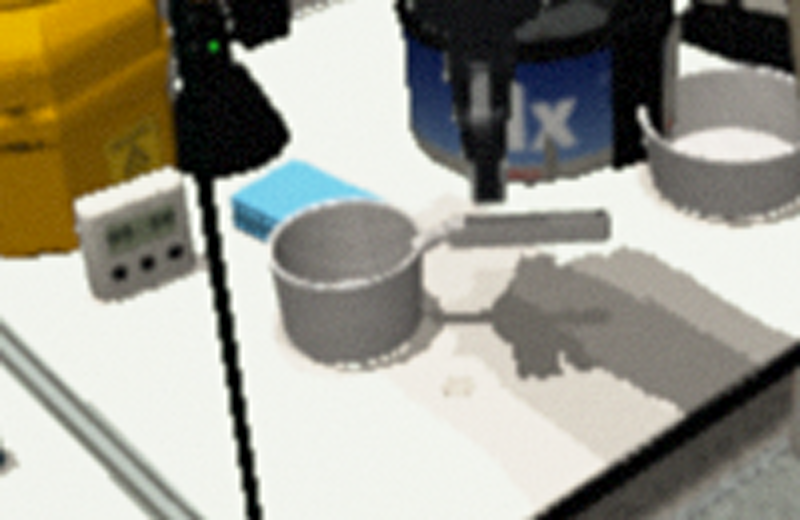

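```bash
python3 - <<'E'
from h import *
np.set_printoptions(precision=3,suppress=True,linewidth=200)
d=np.load('side3.npz'); W=d['W']
for v in range(225,260,2): print(v,[tuple(W[v,u].round(3)) for u in (218,220,222,224,226)])
d=np.load('wrist3.npz'); W=d['W']
for v in (270,290,310,330): print(v,[tuple(W[v,u].round(3)) for u in (265,275,285,295,305)])
a=cv2.imread('pics/scene3.png')[100:260,160:320]
cv2.imwrite('pics/za3.png',cv2.resize(a,None,fx=3.5,fy=3.5,interpolation=cv2.INTER_CUBIC))
E
```

```text
225 [(np.float64(0.442), np.float64(0.117), np.float64(0.186)), (np.float64(0.439), np.float64(0.114), np.float64(0.186)), (np.float64(0.455), np.float64(0.096), np.float64(0.172)), (np.float64(0.455), np.float64(0.091), np.float64(0.17)), (np.float64(0.458), np.float64(0.083), np.float64(0.165))]
227 [(np.float64(0.439), np.float64(0.119), np.float64(0.183)), (np.float64(0.434), np.float64(0.117), np.float64(0.184)), (np.float64(0.444), np.float64(0.105), np.float64(0.175)), (np.float64(0.43), np.float64(0.11), np.float64(0.183)), (np.float64(0.459), np.float64(0.083), np.float64(0.159))]
229 [(np.float64(0.436), np.float64(0.122), np.float64(0.18)), (np.float64(0.433), np.float64(0.118), np.float64(0.18)), (np.float64(0.43), np.float64(0.115), np.float64(0.18)), (np.float64(0.426), np.float64(0.113), np.float64(0.181)), (np.float64(0.428), np.float64(0.107), np.float64(0.178))]
231 [(np.float64(0.433), np.float64(0.124), np.float64(0.178)), (np.float64(0.431), np.float64(0.121), np.float64(0.178)), (np.float64(0.432), np.float64(0.115), np.float64(0.174)), (np.float64(0.426), np.fl
[... 4766 characters left out ...]
468), np.float64(0.076), np.float64(0.115)), (np.float64(0.467), np.float64(0.081), np.float64(0.109))]
310 [(np.float64(0.475), np.float64(0.067), np.float64(0.132)), (np.float64(0.473), np.float64(0.07), np.float64(0.131)), (np.float64(0.473), np.float64(0.076), np.float64(0.123)), (np.float64(0.467), np.float64(0.074), np.float64(0.13)), (np.float64(0.464), np.float64(0.075), np.float64(0.132))]
330 [(np.float64(0.475), np.float64(0.068), np.float64(0.141)), (np.float64(0.474), np.float64(0.072), np.float64(0.137)), (np.float64(0.479), np.float64(0.083), np.float64(0.123)), (np.float64(0.468), np.float64(0.074), np.float64(0.14)), (np.float64(0.465), np.float64(0.076), np.float64(0.141))]
```

View pics/za3.png

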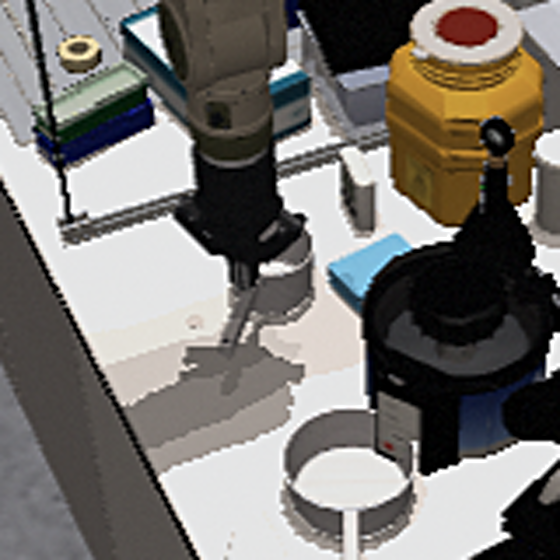

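The side and scene views show the closed fingers standing above the handle: tips at about (222,250) in the side picture, z≈0.09 by depth. They should be at 0.046. The sideways position is right, so only the height along the tool is off. I'll measure that offset properly.

```bash
python3 - <<'E'
from plan import *
np.set_printoptions(precision=4,suppress=True,linewidth=200)
p,R,s=cur()
for n in ['wrist','side','scene']:
    d=np.load(n+'3.npz'); W=d['W'][d['ok']]; L=(W-p)@R.as_matrix()
    m=(abs(L[:,0])<.02)&(abs(L[:,1])<.03)
    L=L[m]; hist,e=np.histogram(L[:,2],np.arange(-.12,.03,.004)); print(n); print(list(zip((e[:-1]*1000).round().astype(int).tolist(),hist.tolist())))
    f=L[(L[:,2]<-.026)&(L[:,2]>-.06)]; 
    if len(f): print('finger x',np.percentile(f[:,0],[2,98]),'y',np.percentile(f[:,1],[2,98]),'zmax',f[:,2].max())
E
```

```text
wrist
[(-120, 1409), (-116, 2229), (-112, 2451), (-108, 1664), (-104, 1283), (-100, 1094), (-96, 939), (-92, 1099), (-88, 3251), (-84, 1721), (-80, 1503), (-76, 979), (-72, 310), (-68, 641), (-64, 255), (-60, 373), (-56, 327), (-52, 308), (-48, 287), (-44, 269), (-40, 230), (-36, 87), (-32, 0), (-28, 0), (-24, 0), (-20, 517), (-16, 347), (-12, 0), (-8, 0), (-4, 0), (0, 0), (4, 0), (8, 0), (12, 0), (16, 0), (20, 0), (24, 0)]
finger x [0.0062 0.0113] y [-0.0143  0.0116] zmax -0.03301543521622014
side
[(-120, 12), (-116, 11), (-112, 9), (-108, 16), (-104, 13), (-100, 2), (-96, 1), (-92, 3), (-88, 4), (-84, 8), (-80, 2), (-76, 0), (-72, 1), (-68, 8), (-64, 15), (-60, 12), (-56, 15), (-52, 15), (-48, 13), (-44, 13), (-40, 5), (-36, 9), (-32, 0), (-28, 0), (-24, 16), (-20, 55), (-16, 20), (-12, 23), (-8, 31), (-4, 3), (0, 0), (4, 0), (8, 0), (12, 0), (16, 0), (20, 0), (24, 0)]
finger x [-0.0121  0.0088] y [0.0031 0.0142] zmax -0.03396161204726419
scene
[(-120, 13), (-116, 14), (-112, 12), (-108, 9), (-104, 5), (-100, 8), (-96, 13), (-92, 12), (-88, 18), (-84, 17), (-80, 19), (-76, 14), (-72, 8), (-68, 6), (-64, 7), (-60, 9), (-56, 10), (-52, 9), (-48, 3), (-44, 9), (-40, 7), (-36, 5), (-32, 0), (-28, 1), (-24, 0), (-20, 7), (-16, 15), (-12, 6), (-8, 3), (-4, 1), (0, 1), (4, 1), (8, 0), (12, 0), (16, 0), (20, 0), (24, 0)]
finger x [-0.0039  0.0141] y [-0.0143  0.0117] zmax -0.02789718752950299
```

All three cameras put the closed tips 33 mm behind the reported TCP, where the interface text says 11 mm ahead. That makes the reported height 44 mm too low, so I open and go down 45 mm more, checking the force.

>>> move_arm(deltas=[0,0,0,0,0,0,0,0,0,0,0,0,0,0,0,0,0,0,0,0,0,0,0,0,0.015,0,0,0,0,0,0,0.015,0,0,0,0,0,0,0.015,0,0,0,0,0,0,0,0,0,0,0,0,0,0,0,0,0])

```text
clock: 7.55
tcp_pos: [0.4772, 0.0818, 0.0118]
orientation: [-0.0, -0.429, 0.903, 0.0]
wrist_force: [-0.2, -0.1, 0.1]
finger_gap: 0.0427
```

>>> move_arm(deltas=[0.5,0,0,0,0,0,0,1,0,0,0,0,0,0,1,0,0,0,0,0,0,1,0,0,0,0,0,0], squeeze=80)

```text
clock: 8.05
tcp_pos: [0.4778, 0.0817, 0.0125]
orientation: [0.001, -0.429, 0.903, -0.0]
wrist_force: [-1.0, -0.5, 3.6]
finger_gap: 0.0125
```

```bash
python3 - <<'E'
from plan import *
np.set_printoptions(precision=4,suppress=True,linewidth=200)
p,R,s=cur(); print(p,s['finger_gap'],s['wrist_force'],s['clock'])
q=shot('side','side4.png')
b=cv2.imread('pics/side4.png')[200:330,100:300]
cv2.imwrite('pics/zb4.png',cv2.resize(b,None,fx=4,fy=4,interpolation=cv2.INTER_CUBIC))
E
```

```text
[0.4778 0.0817 0.0125] 0.012488354293851197 [-1.011  -0.4519  3.5944] 8.05
```

View pics/zb4.png

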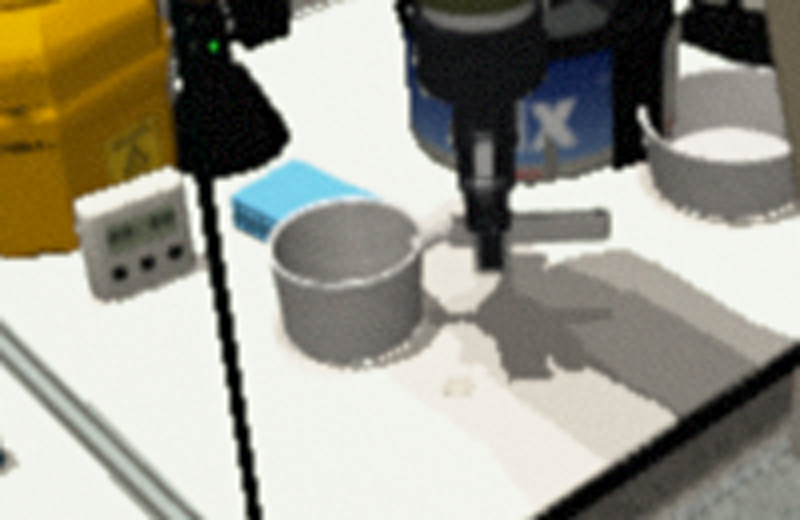

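The side view shows the fingers straddling the handle, tips at (222,267) just below the bar, and the gap is 12.5 mm, so the grip is good. Next I lift and check that it follows, and meanwhile check the clearance between the large pan and the stain jar.

>>> move_arm(deltas=[1,0,0,0,0,0,0,1,0,0,-0.01,0,0,0,1,0,0,-0.02,0,0,0,1,0,0,-0.03,0,0,0,1,0,0,-0.04,0,0,0,1,0,0,-0.04,0,0,0,1,0,0,-0.04,0,0,0,1,0,0,-0.02,0,0,0,1,0,0,0,0,0,0], squeeze=90)

```text
clock: 9.22
tcp_pos: [0.478, 0.0818, 0.2135]
orientation: [0.001, -0.429, 0.903, -0.001]
wrist_force: [0.4, -0.3, -1.5]
finger_gap: 0.0127
```

```bash
python3 - <<'E'
from fit import *
from plan import *
np.set_printoptions(precision=4,suppress=True,linewidth=200)
p,R,s=cur(); print(p,s['finger_gap'],s['wrist_force'],s['ft_torque'],s['clock'],s['joint_pos'])
for n in ['side','wrist']:
    q=shot(n,n+'5.png'); W,ok=cloud(q)
    for r in imaging.cut_out(q,'pan_small')[:1]:
        P=W[r['mask']&ok]; L=(P-p)@R.as_matrix()
        np.save(n+'5_small.npy',L)
        print(n,r['confidence'],np.percentile(L,[1,50,99],axis=0))
    for r in imaging.cut_out(q,'pan_large')[:1]:
        P=W[r['mask']&ok]; print('large',*fitpan(P,False,(.487,-.134)))
W=np.vstack([np.load(n+'.npz')['W'][np.load(n+'.npz')['ok']] for n in ['scene3','side3','wrist3']])
d=np.hypot(W[:,0]-.4873,W[:,1]+.1338)
for z0 in np.arange(.04,.2,.02):
    m=(W[:,2]>z0)&(W[:,2]<z0+.02)&(d<.3)&(W[:,0]>.49)&(W[:,1]<.04)
    if m.sum(): print(round(z0,2),m.sum(),np.percentile(d[m],[0,1,3]), W[m][d[m].argmin()])
E
```

```text
[0.478  0.0818 0.2135] 0.0126998144563005 [ 0.3633 -0.3298 -1.5425] [-0.0446  0.0479 -0.015 ] 9.225 [ 0.0039  0.1331 -0.1582  1.2767 -0.0001 -0.8824]
side 0.81 [[-0.1277 -0.0433 -0.0643]
 [-0.0781  0.0147 -0.036 ]
 [ 0.0634  0.045   0.0055]]
large [ 0.488  -0.1322] 0.05968148614968864 493 0
wrist 0.87 [[-0.1017 -0.0102 -0.0596]
 [ 0.0276 -0.0005 -0.0578]
 [ 0.0713  0.0098  0.0116]]
large [ 0.4877 -0.1332] 0.05978226419536799 1465 0
0.04 6998 [0.0453 0.0551 0.0592] [ 0.5297 -0.1176  0.0478]
0.06 5450 [0.0446 0.0543 0.0785] [ 0.5307 -0.1233  0.0773]
0.08 3012 [0.046  0.0516 0.0584] [ 0.5266 -0.1099  0.0944]
0.1 777 [0.0493 0.0513 0.053 ] [ 0.5322 -0.1133  0.109 ]
0.12 1933 [0.0403 0.0509 0.0566] [ 0.5267 -0.1251  0.1367]
0.14 984 [0.0761 0.0871 0.0982] [ 0.5558 -0.1008  0.141 ]
0.16 1508 [0.1208 0.1699 0.1705] [ 0.592  -0.0735  0.1602]
0.18 409 [0.1701 0.2078 0.2105] [0.5181 0.0335 0.1812]
```

View pics/side5.png

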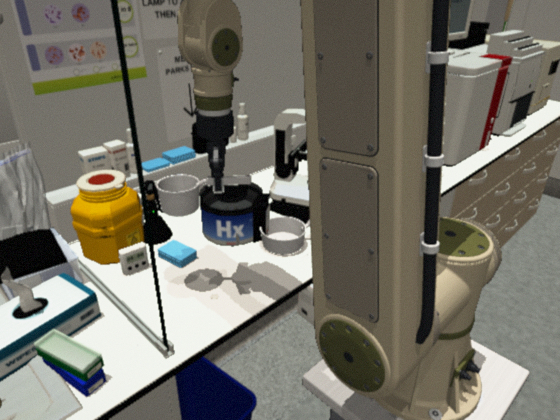

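View pics/wrist5.png

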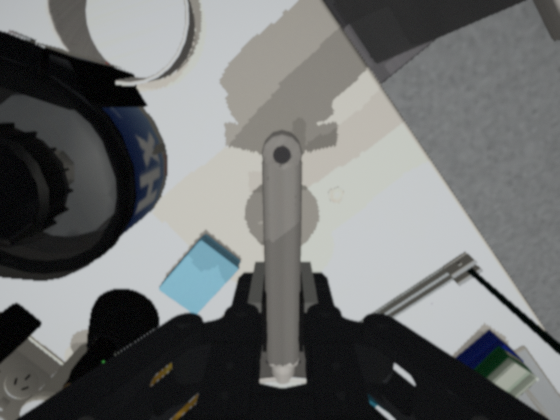

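The side view shows the pan hanging level at (180,193). The wrist view shows the handle centred between the fingers. Something on the jar's near side seems to reach over the large pan's edge, at about (125,90) in the wrist picture, so I'll map it before going there.

```bash
python3 - <<'E'
from plan import *
np.set_printoptions(precision=4,suppress=True,linewidth=200)
for n in ['scene3','side3','wrist3']:
    f=np.load(n+'.npz'); W=f['W'][f['ok']]
    d=np.hypot(W[:,0]-.4873,W[:,1]+.1338)
    for z0,z1 in ((.062,.1),(.1,.15)):
        m=(W[:,2]>z0)&(W[:,2]<z1)&(d<.12)&(W[:,1]>-.17)&(W[:,0]>.46)
        Q=W[m]; print(n,z0,len(Q))
        b=np.arctan2(Q[:,1]+.1338,Q[:,0]-.4873)*57.3
        for b0 in range(-30,90,15):
            mm=(b>b0)&(b<b0+15)
            if mm.sum()>3: print('  bearing',b0,mm.sum(),(np.percentile(d[m][mm],[2,10,50])*1000).round())
L=np.load('wrist5_small.npy'); m=(L[:,0]>.01)&(L[:,0]<.07)&(L[:,2]<-.05); print('handle slope',np.polyfit(L[m,0],L[m,2],1),'yaw',np.polyfit(L[m,0],L[m,1],1), L[:,0].max(), np.percentile(L[m,1],[2,98]))
L=np.load('side5_small.npy'); print('rim tops side', [ (a,np.percentile(L[abs(L[:,0]-a)<.006][:,2],[3,97])) for a in (-.125,-.11,-.09,-.07,-.055,.0,.03,.06) if (abs(L[:,0]-a)<.006).sum()>5])
a=cv2.imread('pics/scene3.png')[180:270,230:330]
cv2.imwrite('pics/zc.png',cv2.resize(a,None,fx=6,fy=6,interpolation=cv2.INTER_CUBIC))
E
```

```text
scene3 0.062 252
  bearing -15 158 [55. 61. 85.]
  bearing 0 37 [46. 49. 54.]
  bearing 15 26 [46. 48. 51.]
  bearing 30 12 [47. 48. 50.]
  bearing 45 19 [74. 76. 91.]
scene3 0.1 712
  bearing -15 204 [59. 65. 94.]
  bearing 0 167 [50. 54. 85.]
  bearing 15 129 [50. 53. 87.]
  bearing 30 128 [51. 64. 88.]
  bearing 45 84 [ 77.  81. 100.]
side3 0.062 379
  bearing -15 14 [60. 61. 63.]
  bearing 0 18 [52. 52. 55.]
  bearing 15 30 [49. 50. 51.]
  bearing 30 110 [52. 53. 63.]
  bearing 45 207 [74. 79. 96.]
side3 0.1 739
  bearing -15 34 [ 54.  61. 100.]
  bearing 0 102 [50. 55. 84.]
  bearing 15 154 [50. 53. 73.]
  bearing 30 195 [53. 59. 76.]
  bearing 45 254 [ 76.  81. 100.]
wrist3 0.062 1005
  bearing 45 1005 [ 98. 102. 112.]
wrist3 0.1 0
handle slope [-0.0063 -0.0576] yaw [-0.0054 -0.0003] 0.07219400324437364 [-0.0071  0.0061]
rim tops side [(-0.125, array([-0.0523, -0.0008])), (-0.11, array([-0.0521,  0.0023])), (-0.09, array([-0.052 ,  0.0043])), (-0.07, array([-0.0518,  0.004 ])), (-0.055, array([-0.0518,  0.004 ])), (0.03, array([-0.0643, -0.0501])), (0.06, array([-0.0648, -0.0474]))]
```

View pics/zc.png

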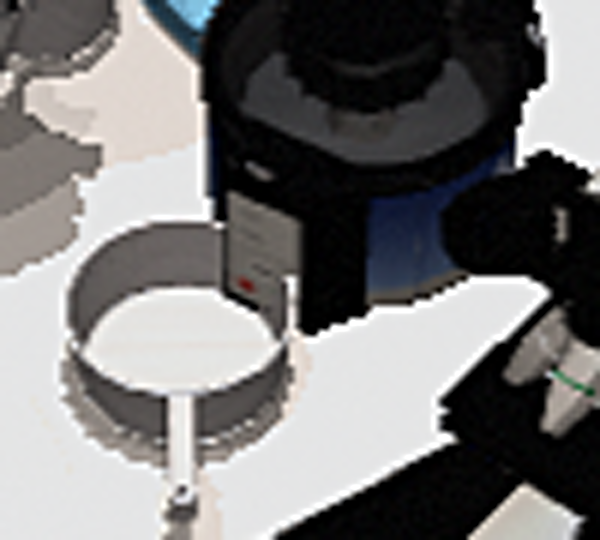

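The panel with the label overhangs the large rim: a flat face about 47–50 mm from the pan's axis, at bearing ~15°. The small rim's radius is 46 mm, so I'll set the pan in about 5 mm off-centre, away from the panel. The floor allows about 12 mm. The handle will point to about 140°, 106° from the large one.

```bash
python3 - <<'E'
from plan import *
p,R,s=cur()
h=np.radians(140); c=np.array([.4827,-.1343]); t=c+.085*np.array([np.cos(h),np.sin(h)]); print(t)
p,R=plan(p,R,[*t,.2135],140,13,1,yaw=-90.7); print(p,R.as_matrix().round(3))
E
```

```text
[ 0.41758622 -0.07966305]
[1.0, 0.0125, -0.0043, -0.0002, 0.0, 0.0, 7.0, 1.0, 0.0119, -0.0058, -0.0002, 0.0, 0.0, 7.0, 1.0, 0.0111, -0.0072, -0.0002, 0.0, 0.0, 7.0, 1.0, 0.0101, -0.0085, -0.0002, 0.0, 0.0, 7.0, 1.0, 0.009, -0.0097, -0.0002, 0.0, 0.0, 7.0, 1.0, 0.0077, -0.0107, -0.0002, 0.0, 0.0, 7.0, 1.0, 0.0063, -0.0116, -0.0002, 0.0, 0.0, 7.0, 1.0, 0.0049, -0.0123, -0.0002, 0.0, 0.0, 7.0, 1.0, 0.0034, -0.0128, -0.0002, 0.0, 0.0, 7.0, 1.0, 0.0018, -0.0131, -0.0002, 0.0, 0.0, 7.0]
[1.0, 0.0001, -0.0132, -0.0002, 0.0, 0.0, 7.0, 1.0, -0.0015, -0.0131, -0.0002, 0.0, 0.0, 7.0, 1.0, -0.003, -0.0129, -0.0003, -0.1, -0.1, 6.8]
[ 0.41756575 -0.07967925  0.21354701] [[-0.766  0.643 -0.   ]
 [ 0.643  0.766  0.   ]
 [ 0.     0.    -1.   ]]
```

>>> move_arm(deltas=[1,0.0125,-0.0043,0,0,0,7,1,0.0119,-0.0058,0,0,0,7,1,0.0111,-0.0072,0,0,0,7,1,0.0101,-0.0085,0,0,0,7,1,0.009,-0.0097,0,0,0,7,1,0.0077,-0.0107,0,0,0,7,1,0.0063,-0.0116,0,0,0,7,1,0.0049,-0.0123,0,0,0,7,1,0.0034,-0.0128,0,0,0,7,1,0.0018,-0.0131,0,0,0,7])

```text
clock: 10.78
tcp_pos: [0.4312, -0.0426, 0.2112]
orientation: [-0.001, 0.169, 0.986, 0.0]
wrist_force: [0.2, 0.7, 0.5]
finger_gap: 0.0128
```

>>> move_arm(deltas=[1,0.0001,-0.0132,0,0,0,7,1,-0.0015,-0.0131,0,0,0,7,1,-0.003,-0.0129,0,0,0,6.7,1,0,0,0,0,0,0,1,0,0,0,0,0,0])

```text
clock: 11.4
tcp_pos: [0.4183, -0.0793, 0.2116]
orientation: [-0.0, 0.341, 0.94, 0.0]
wrist_force: [-0.4, 0.7, -1.7]
finger_gap: 0.0129
```

```bash
python3 - <<'E'
from fit import *
from plan import *
np.set_printoptions(precision=4,suppress=True,linewidth=200)
p,R,s=cur(); M=R.as_matrix(); print(p,'hd',np.degrees(np.arctan2(M[1,0],M[0,0])),M[:,2],s['finger_gap'],s['wrist_force'],s['clock'],s['joint_pos'])
for n in ['wrist','scene','side']:
    q=shot(n,n+'6.png'); W,ok=cloud(q); np.savez(n+'6.npz',W=W,ok=ok)
    for r in imaging.cut_out(q,'pan_small')[:1]:
        P=W[r['mask']&ok]; L=(P-p)@M; np.save(n+'6_small.npy',P)
        print(n,'small',r['confidence'],np.percentile(L,[1,50,99],axis=0).tolist())
        rim=P[(abs(L[:,2]+.047)<.008)&(L[:,0]<-.03)]
        if len(rim)>20:
            f=least_squares(lambda k:np.hypot(rim[:,0]-k[0],rim[:,1]-k[1])-k[2],[.483,-.134,.044],loss='soft_l1',f_scale=.002); print('  rimfit',f.x,len(rim))
    for r in imaging.cut_out(q,'pan_large')[:1]:
        P=W[r['mask']&ok]; print('large',n,r['confidence'],*fitpan(P,False,(.487,-.134)))
E
```

```text
[ 0.4183 -0.0793  0.2116] hd 140.18064567091153 [-0.0006  0.0005 -1.    ] 0.012915151975090217 [-0.3592  0.713  -1.7179] 11.4 [-0.3766  0.0218 -0.2849  1.2648  0.0002  0.3184]
wrist small 0.86 [[-0.10375590687154781, -0.009364199578424463, -0.06220373315108748], [0.025838691618602208, 0.0002523245933153358, -0.06059446404860907], [0.06928149094478747, 0.009938568337909175, 0.008113866038037817]]
  rimfit [ 0.4631 -0.1162  0.0174] 602
large wrist 0.72 [ 0.4876 -0.1338] 0.06012760332322802 866 994 -115.81094607852631 extent [0.0909 0.1539] lat [-0.0034  0.0089] z [0.0728 0.0863]
scene small 0.8 [[-0.12871296568333154, -0.0447134899602939, -0.061494777017240335], [-0.07873789924712604, 0.004219858239894045, -0.025625941523729982], [0.06318127354978213, 0.1789360299492807, 0.19855366942866182]]
  rimfit [ 0.4837 -0.135   0.0433] 205
large scene 0.81 [ 0.4866 -0.1352] 0.059828323330879646 207 77 -113.80214778138807 extent [0.0902 0.1565] lat [-0.0056  0.0056] z [0.079  0.0886]
side small 0.93 [[-0.5333693540529159, -0.019549504490336295, -0.06555642420683905], [-0.05218816286279691, 0.018619947499348637, -0.03341991469514329], [0.06919519445489025, 0.04521844170117884, 0.20448715415900967]]
  rimfit [ 0.4852 -0.1318  0.0427] 119
large side 0.75 [ 0.4888 -0.1318] 0.05957593243074754 298 0
```

View pics/scene6.png

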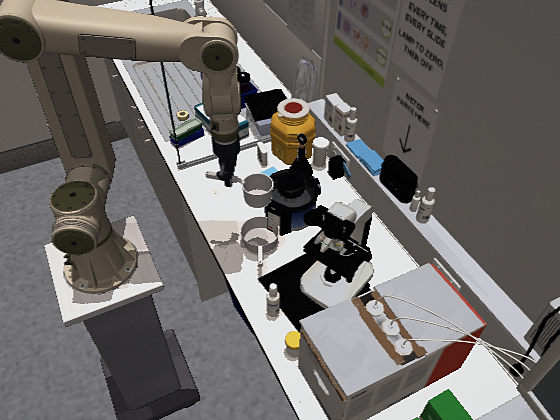

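View pics/side6.png

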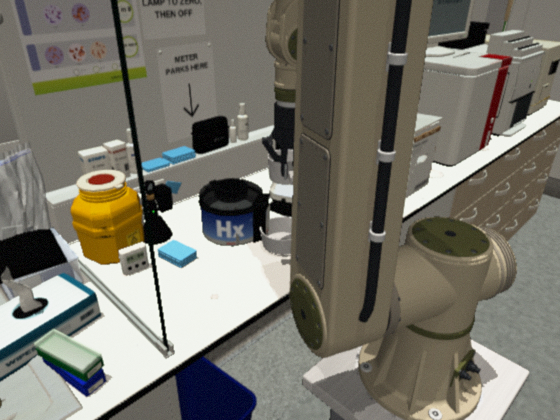

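View pics/wrist6.png

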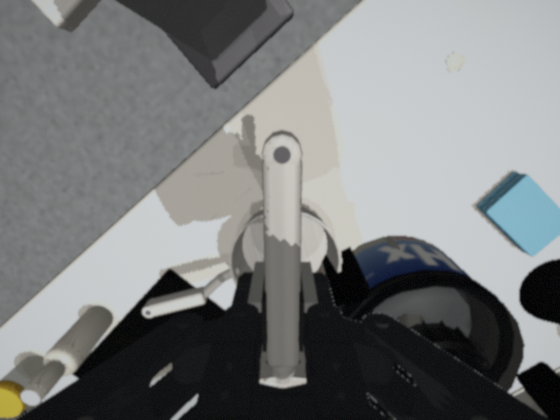

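Held over the target, the scene and side rim fits put the small pan 3–3.6 mm robot-side of the large pan's centre. I nudge it 1.5 mm further from the panel and lower to just inside the rim.

>>> move_arm(deltas=[1,0.0005,-0.0015,0.015,0,0,0,1,0,0,0.02,0,0,0,1,0,0,0.025,0,0,0,1,0,0,0.025,0,0,0,1,0,0,0.02,0,0,0,1,0,0,0.015,0,0,0,1,0,0,0.01,0,0,0,1,0,0,0,0,0,0])

```text
clock: 12.85
tcp_pos: [0.4162, -0.0802, 0.081]
orientation: [-0.001, 0.341, 0.94, -0.0]
wrist_force: [0.4, 0.1, -0.9]
finger_gap: 0.0126
```

```bash
cat > chk.py <<'E'
from fit import *
from plan import *
import sys
k=sys.argv[1]
np.set_printoptions(precision=4,suppress=True,linewidth=200)
p,R,s=cur(); M=R.as_matrix(); print(p,'hd',np.degrees(np.arctan2(M[1,0],M[0,0])),M[:,2],s['finger_gap'],s['wrist_force'],s['ft_torque'],s['clock'])
for n in ['scene','wrist']:
    q=shot(n,n+k+'.png'); W,ok=cloud(q); np.savez(n+k+'.npz',W=W,ok=ok)
    for r in imaging.cut_out(q,'pan_small')[:1]:
        P=W[r['mask']&ok]; P=P[np.hypot(P[:,0]-.48,P[:,1]+.134)<.17]; d=np.hypot(P[:,0]-.482,P[:,1]+.134)
        cup=P[(d<.055)]; zt=np.percentile(cup[:,2],98) if len(cup) else 0
        rim=cup[(cup[:,2]>zt-.008)]
        if len(rim)>10:
            f=least_squares(lambda k:np.hypot(rim[:,0]-k[0],rim[:,1]-k[1])-k[2],[.483,-.134,.044],loss='soft_l1',f_scale=.002); print(n,'small rim',f.x,len(rim),'ztop',zt)
        b=P[(d>.06)&(P[:,2]>np.percentile(P[:,2],50)-.005)]
        if len(b): print(n,'handle z',np.percentile(b[:,2],[5,50,95]),'ang',np.degrees(np.median(np.arctan2(b[:,1]+.134,b[:,0]-.482))))
    for r in imaging.cut_out(q,'pan_large')[:1]:
        P=W[r['mask']&ok]; print('large',n,r['confidence'],*fitpan(P,False,(.487,-.134)))
a=cv2.imread('pics/scene%s.png'%k)[150:290,190:330]
cv2.imwrite('pics/z%s.png'%k,cv2.resize(a,None,fx=4,fy=4,interpolation=cv2.INTER_CUBIC))
E
python3 chk.py 7
```

```text
[ 0.4162 -0.0802  0.081 ] hd 140.0740914602993 [-0.0018  0.0006 -1.    ] 0.012584635866034921 [ 0.3504  0.0736 -0.8681] [ 0.0132  0.1439 -0.0043] 12.85
scene small rim [ 0.4806 -0.1361  0.0433] 118 ztop 0.13212014104793446
scene handle z [0.1265 0.1372 0.1427] ang 142.79721459524157
large scene 0.92 [ 0.4864 -0.1356] 0.05938603657776354 142 84 -113.93857302724565 extent [0.0899 0.1583] lat [-0.0057  0.0058] z [0.0783 0.0884]
large wrist 0.95 [ 0.4859 -0.1321] 0.058735849593651544 791 0
```

View pics/z7.png

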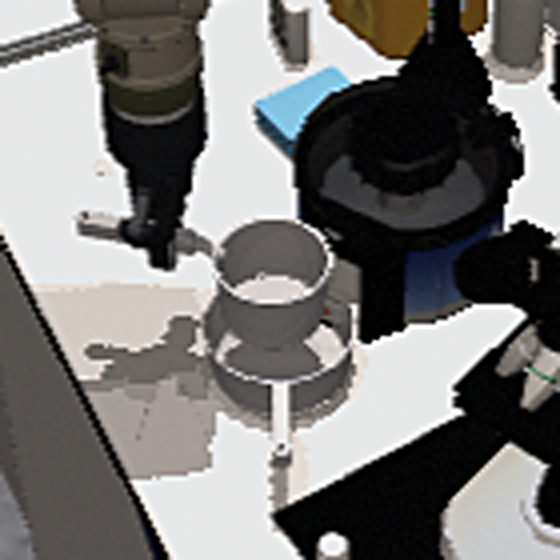

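The zoomed scene view shows the small pan over the mouth of the large one, offset about 6 mm robot-side and clear of the panel, underside at about 0.068 m. I lower in two stages.

>>> move_arm(deltas=[1,-0.0005,0.0005,0.01,0,0,0,1,0,0,0.012,0,0,0,1,0,0,0.012,0,0,0,1,0,0,0.01,0,0,0,1,0,0,0.008,0,0,0,1,0,0,0.005,0,0,0,1,0,0,0,0,0,0])

```text
clock: 14.02
tcp_pos: [0.4176, -0.0804, 0.0247]
orientation: [-0.0, 0.341, 0.94, -0.0]
wrist_force: [-1.1, 0.2, -1.6]
finger_gap: 0.0126
```

```bash
python3 chk.py 8
```

```text
[ 0.4176 -0.0804  0.0247] hd 140.07648483914863 [-0.0006  0.0001 -1.    ] 0.012554053617434053 [-1.0642  0.2092 -1.5612] [0.0311 0.0229 0.0296] 14.025
scene small rim [ 0.4823 -0.1362  0.0442] 127 ztop 0.07567227480159425
scene handle z [0.0497 0.0814 0.0873] ang 141.9236812706694
large scene 0.91 [ 0.4867 -0.135 ] 0.0598969224881742 135 89 -113.9877162721 extent [0.0917 0.1563] lat [-0.0058  0.0061] z [0.0738 0.0872]
wrist small rim [ 0.4472 -0.1044  0.0064] 395 ztop 0.08261395541321591
wrist handle z [0.0843 0.086  0.087 ] ang 139.95072840237256
large wrist 0.9 [ 0.5238 -0.1679] 0.07357798312654223 198 0
```

View pics/z8.png

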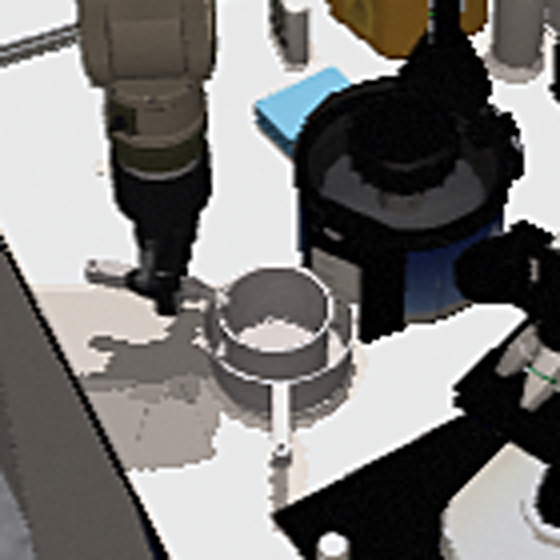

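The small pan is inside the large one, still about 9 mm above its floor by both cameras. I go down slowly now, watching the force.

>>> move_arm(deltas=[1,0,0,0.002,0,0,0,1,0,0,0.002,0,0,0,1,0,0,0.001,0,0,0,1,0,0,0.001,0,0,0,1,0,0,0.001,0,0,0,1,0,0,0,0,0,0])

```text
clock: 15.08
tcp_pos: [0.4177, -0.0804, 0.0179]
orientation: [-0.0, 0.341, 0.94, -0.0]
wrist_force: [-0.2, 0.9, -1.0]
finger_gap: 0.0127
```

>>> move_arm(deltas=[1,0,0,0.001,0,0,0,1,0,0,0,0,0,0,1,0,0,0,0,0,0])

```text
clock: 15.45
tcp_pos: [0.4178, -0.0804, 0.017]
orientation: [0.0, 0.341, 0.94, -0.0]
wrist_force: [-0.3, 0.2, -1.0]
finger_gap: 0.0125
```

>>> move_arm(deltas=[1,0,0,0.001,0,0,0,1,0,0,0,0,0,0])

```text
clock: 15.7
tcp_pos: [0.4178, -0.0804, 0.0165]
orientation: [0.0, 0.341, 0.94, -0.0]
wrist_force: [-2.8, 0.7, 5.9]
finger_gap: 0.0127
```

>>> move_arm(deltas=[1,0,0,0.001,0,0,0,1,0,0,0,0,0,0])

```text
clock: 15.95
tcp_pos: [0.4177, -0.0802, 0.0162]
orientation: [0.0, 0.341, 0.94, 0.0]
wrist_force: [-5.3, 3.4, 14.2]
finger_gap: 0.0124
```

Contact came at a TCP height of 0.0165, just where underside = 4 mm should put it. I relieve the load by 1 mm and check before letting go.

>>> move_arm(deltas=[1,0,0,-0.001,0,0,0,1,0,0,0,0,0,0])

```text
clock: 16.2
tcp_pos: [0.4179, -0.0804, 0.0164]
orientation: [0.0, 0.341, 0.94, 0.0]
wrist_force: [-2.1, 1.8, 6.8]
finger_gap: 0.0127
```

```bash
python3 chk.py 9
```

```text
[ 0.4179 -0.0804  0.0164] hd 140.08023339738853 [ 0.0005 -0.0002 -1.    ] 0.012664234343172593 [-2.1317  1.8426  6.8386] [ 0.1865  0.3447 -0.0759] 16.2
scene small rim [ 0.4825 -0.136   0.0439] 133 ztop 0.06814156209827071
scene handle z [0.0581 0.0733 0.1293] ang 142.0931456423931
large scene 0.7 [ 0.4864 -0.1361] 0.05888639307860647 90 82 -114.03610690847901 extent [0.0883 0.155 ] lat [-0.0057  0.006 ] z [0.0779 0.0883]
wrist small rim [ 0.4473 -0.104   0.0066] 409 ztop 0.07396690349933327
wrist handle z [0.0752 0.0769 0.0781] ang 139.95223212529632
large wrist 0.93 [ 0.4771 -0.1234] 0.060181519124839385 149 6 129.47865720833084 extent [0.0803 0.0857] lat [-0.0003  0.0013] z [0.0771 0.0889]
```

View pics/z9.png

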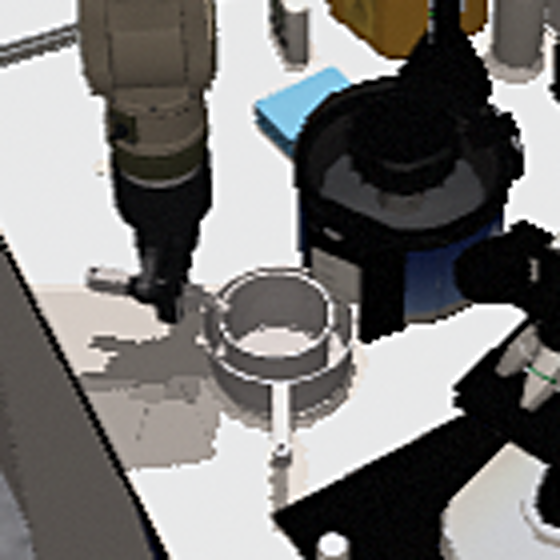

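The handle top reads 0.077 (expected 4+73 mm) and the rim about 0.067, so the pan is seated and level. I release it and go straight up.

>>> move_arm(deltas=[1,0,0,-0.0005,0,0,0,0.6,0,0,0,0,0,0,0.4,0,0,0,0,0,0,0.1,0,0,0,0,0,0,0,0,0,0,0,0,0,0,0,0,0,0,0], squeeze=20)

```text
invalid input
```

>>> move_arm(deltas=[0,0,0,-0.01,0,0,0,0,0,0,-0.02,0,0,0,0,0,0,-0.03,0,0,0,0,0,0,-0.04,0,0,0,0,0,0,-0.04,0,0,0,0,0,0,-0.03,0,0,0,0,0,0,0,0,0,0,0,0,0,0,0,0,0])

```text
clock: 17.5
tcp_pos: [0.4175, -0.0803, 0.1855]
orientation: [-0.0, 0.341, 0.94, -0.0]
wrist_force: [0.0, 0.1, -0.2]
finger_gap: 0.0421
```

```bash
python3 chk.py 10; python3 - <<'E'
from fit import *
np.set_printoptions(precision=4,suppress=True)
f=np.load('wrist10.npz'); W=f['W'][f['ok']]
v=W[:,:2]-[.482,-.135]
for nm,h in (('small',140),('large',-114)):
    a=np.radians(h); u=np.array([np.cos(a),np.sin(a)]); x=v@u; y=v@[-u[1],u[0]]
    m=(x>.09)&(x<.16)&(abs(y)<.02)&(W[:,2]>.055)&(W[:,2]<.1)
    if m.sum()>20: print(nm,m.sum(),'z slope',np.polyfit(x[m],W[m,2],1),'y',np.polyfit(x[m],y[m],1))
d=np.hypot(*v.T); m=(d<.055)&(W[:,2]>.055)&(W[:,2]<.08); Q=W[m]
A=np.c_[Q[:,:2]-[.482,-.135],np.ones(len(Q))]; t=Q[Q[:,2]>np.percentile(Q[:,2],60)]
print('rim pts',len(Q)); 
r=Q[(np.hypot(*(Q[:,:2]-[.4825,-.136]).T)>.041)&(Q[:,2]>.06)]; print(len(r),np.linalg.lstsq(np.c_[r[:,:2]-[.482,-.135],np.ones(len(r))],r[:,2],rcond=None)[0])
fl=W[(d<.03)&(W[:,2]<.03)]; print('floor z',len(fl),np.percentile(fl[:,2],[5,50,95]) if len(fl) else '')
E
```

```text
[ 0.4175 -0.0803  0.1855] hd 140.0764482989586 [-0.0004  0.0001 -1.    ] 0.04209772018672273 [ 0.0401  0.1282 -0.1767] [ 0.0144  0.0474 -0.0485] 17.5
scene small rim [ 0.4828 -0.1362  0.0441] 113 ztop 0.06847933321544751
scene handle z [0.0599 0.073  0.0799] ang 142.48934619821478
large scene 0.57 [ 0.4871 -0.134 ] 0.060267837156889124 161 91 -113.92704809600261 extent [0.0903 0.1576] lat [-0.0059  0.0059] z [0.0756 0.0876]
wrist small rim [ 0.4835 -0.1341  0.0435] 1407 ztop 0.0675092110642721
wrist handle z [0.0755 0.0772 0.0785] ang 139.92488480516624
large wrist 0.72 [ 0.4876 -0.1333] 0.06001305046740371 1246 454 -116.77743330000565 extent [0.0983 0.1476] lat [-0.0015  0.0055] z [0.0721 0.0861]
small 1213 z slope [-0.0043  0.0776] y [ 0.0046 -0.0011]
large 511 z slope [-0.0618  0.087 ] y [-0.0022 -0.0004]
rim pts 1763
1213 [-0.0309  0.0114  0.0658]
floor z 1450 [0.0073 0.0085 0.0096]
```

View pics/wrist10.png

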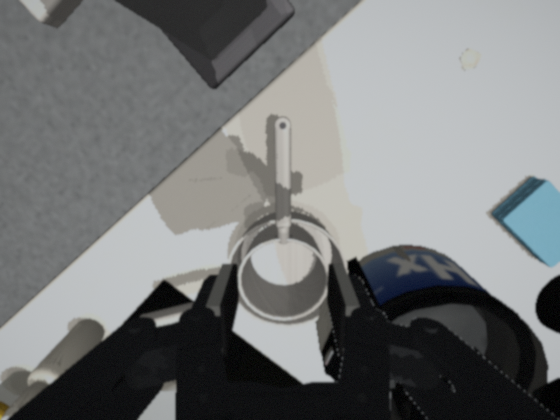

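View pics/z10.png

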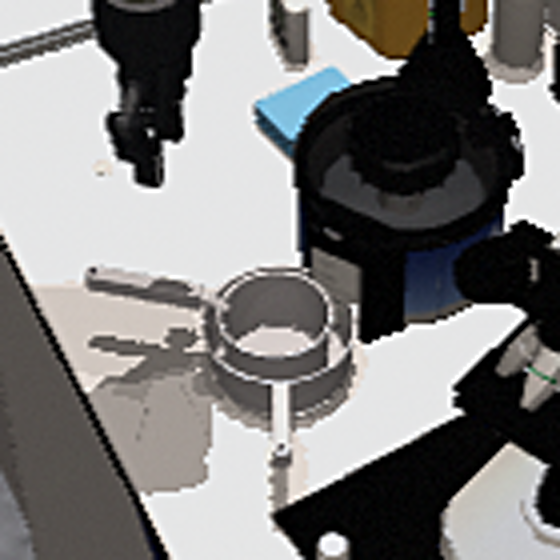

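The release call was refused because I miscounted its numbers, so the jaws opened during the first row of the rise instead of before it. The pan sits well all the same: handle slope 0.25°, inner floor at 8.5 mm, handles about 106° apart, large pan not moved. I hand in.

```bash
python3 - <<'E'
from h import *
np.set_printoptions(precision=3,suppress=True)
p=shot('scene'); W,ok=cloud(p)
for t in ['specimen_pot','bench_timer','bottle','mask_stack']:
    for r in imaging.recognise(p,t)[:1]:
        u,v=[int(round(x)) for x in r['centre']]; print(t,u,v,W[v,u])
print(order.hand_in())
E
```

```text
specimen_pot 291 340 [ 0.397 -0.527  0.06 ]
bench_timer 259 153 [0.649 0.213 0.042]
bottle 274 300 [ 0.404 -0.41   0.087]
mask_stack 262 176 [0.613 0.113 0.025]
the job is handed in; nothing more can be done
None
```

The small pan is nested in the large one and handed in at about 17.5 s. I gripped it by its handle, carried it over and lowered it in until it touched the large pan's floor.

**Last checks**
- **Seating:** the pan is seated and level. The handle top is at 77 mm as expected, the inner floor at about 8.5 mm, and the handle slope is about 0.25°.
- **Handles:** they point to 140° and −114°, about 106° apart, and do not touch.
- **Position:** the small pan sits about 4 mm off-centre. I did this on purpose, because a panel on the stain jar overhangs the large rim.
- **Other things:** the large pan stayed within about 1 mm. The other things were found where they started, as far as the recogniser's roughly 1 cm scatter can show. The gripper is clear of everything.

**What went wrong or disagreed**
- **First grasp missed:** the fingers closed above the handle. The cameras showed the real fingertips about 44 mm farther back along the tool than the interface text says. I corrected for that and the second grasp held.
- **Release:** my release call was refused because I miscounted its numbers. The jaws therefore opened during the first 10 mm row of the retreat, not while standing still, so the pan may have been lifted slightly as it was let go. I did not measure that moment; the checks above were made afterwards.
- **Cameras:** the side camera differed from the other two by 2–3 mm throughout. A plane fit to the small pan's rim gave about 1.9° of tilt, against 0.25° from the handle. I trusted the handle, because the rim points also include parts of the wall.

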